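Load a gel cassette into the casting stand and lock the toggle clamp

ROBOT

A 6-joint arm with a two-finger parallel gripper is mounted at the origin on a cart in front of the work surface, level with it; the furniture and walls round the work are solid. World frame = base frame: x ahead of the robot, y to its left, z up, the work surface at z = 0. Lengths are in m, angles in rad, forces in N, time in s.
With the tool pointing down it reaches from about 0.375 to 0.75 m from the base axis. Payload 9 kg.
Tool frame: the origin (TCP) lies midway between the tips of the shut fingers; the grasp point (between the pads) lies 19 mm behind it; z points along the fingers, y is the line along which they close (so a half turn about z gives the same grasp; the last joint's range is limited). The gripper opens to 85 mm and grips with 20 to 120 N. Pads are 22 mm wide; open, the fingers measure 114 mm over their backs; the gripper's body (76 mm by 85 mm) begins 54 mm behind the grasp point. The pads swing forward as they close: fully open they stand 13 mm farther back than shut.
Start: joints at [-1.55, 0.104, 0.097, 1.564, 0, 1.353], TCP at [0.142, -0.583, 0.231] pointing down, gripper open.
Joint ranges: [-2.99, 2.99], [-0.84, 1.86], [-1.1, 1.16], [-1.84, 2.11], [-1.51, 1.56], [-3.14, 3.14]. Speed limits (rad/s): [2.22, 2.22, 2.57, 3.14, 3.14, 3.14].

INTERFACE

Orientations are given as [roll, pitch, yaw] about the fixed x, y, z axes, in that order (R = Rz(yaw) Ry(pitch) Rx(roll)).
In Python, from cell import observe, capture, calibration, finish_job, masks_of, spot_point gives the robot as it stands.
- The arm moves only by the shell command python3 -m crank 'ROWS' [FORCE]. ROWS is JSON, a list that holds one entry, the list of rows, each a list of 7 numbers: the shift along the tool's x, y, z each as a share of 0.25 m, from -1 to 1, then the turn, a rotation vector about the tool's x, y, z each as a share of 360 degrees, from -1 to 1, then the closure, from -1 (fully open) to 1 (shut). A call has 1 to 20 rows; each row is the pose to reach, as a shift and turn from the pose commanded when the call began, along the tool's axes at that moment, turning the shorter way round; what a row does not reach only later rows make up. A row lasts 1/8 s, in which the tool goes at most 62.5 mm and 10.7 degrees, less where a joint would pass 70% of its speed; a pose out of reach is approached as far as the arm can. A call with a number of a shift or a turn outside -1 to 1 is refused whole. A call with a gripper value outside its range is refused whole. The fingers move at their own pace and stop on an object; FORCE is the grip in N (left out, the last holds). Time passes only in rows, so rows that repeat a pose let the fingers close. It gives the time, the measured TCP pose, the force, the opening and the grip force at its end, in the units of the state.
- observe(): the state, without advancing time (a new reading comes with each control period).
- capture(name): name is "scene" or "top" or "wrist"; returns the picture (480x640x3 uint8, red, green, blue); there is no depth.
- calibration(name): a dict with "fov_y" (degrees; the focal length in pixels is half the picture's height over the tangent of half this angle, whatever the lens; pixels are square), "cx", "cy" (the principal point, pixels), "dist" ([k1, k2, p1, p2, k3] as OpenCV has them; the pictures are not rectified), "cam_to_world" (4x4, takes a point from camera to world coordinates). Camera axes: x right, y up, looking along -z (the intrinsics and any distortion apply to the point x, -y, -z); pixel columns grow to the right and rows downward; lengths in m; the calibration is good to about 2 mm. A picture is of the moment at which its call begins: read the wrist's pose just before it. calibration takes no time and is no camera call; for the wrist camera it gives the pose at the moment of the call.
- finish_job(): hands the job in; it is judged then, once.
Trained networks look in the newest picture that a camera, given by its name, has taken for a name from the list of things; names that differ only in an ending like _2 or _b are one class to them, and where a whole thing is asked for, a point or a joint stands for the part that bears it (a point fixed in the world has none). Each returns a list of dicts, best first, with "p" (0 to 1); they miss things now and then, are a little off and sometimes report something else, mostly with a low value. They report only what shows in the picture. A call takes as long as a camera call. They do not tell look-alikes from the thing itself.
- masks_of(query, camera): "region" (480x640 bool, what is visible of it) and "bbox" ([left, top, width, height] as shares, 0 to 1, of the picture: columns of its width, rows of its height, round what is visible of it).
- spot_point(query, camera): "centre" ([row, column] as shares, 0 to 1, of the picture: columns of its width, rows of its height: a listed point, or the origin of a listed thing).
The state is a dict: "clock": time; "joints": joint angles; "joint_velocities": joint speeds; "joint_efforts": joint torques, N m; "tool_pos": TCP position; "eef_rot": TCP orientation; "contact_force": force on the tool from outside, world axes, zero at the start; "torque": the same for the moment, N m; "gripper_width": finger opening in m; "grasp_force": force on a finger pad.
Only numpy, scipy, OpenCV 4.12 (cv2) and the standard library are available. Lean on these libraries where they do the work, as an engineer would, in place of code of your own. Each camera call takes 0.05 s, during which the arm holds its last target. There are 200 camera calls.

TASK

Get the gel cassette ready for pouring: take the taller, pale cassette with the glass front out of the drip rack and slide it down between the two channels of the casting stand, glass side to the stand's front (the robot's side), lowering it without dropping it until its bottom edge sits fully home on the gasket. Then swing the handle of the toggle clamp up and over until the clamp locks with its rubber foot pressing on the cassette's top edge, and let go. Leave the plain grey filler plate in the rack and do not knock the bottle or the timer.

Things in the scene. Friction and masses are not known exactly. Their poses are not given: they have to be found in the camera images.
- cassette: Gel cassette, flat upright slab 100 wide (y), 84 high (z), 9 mm thick (x), 0.16 kg: white ceramic back plate, 4 mm, full height; clear glass front plate on the -x side, 3.5 mm, 76 mm high. Origin: centre of its underside. Starts upright in an outer groove of the drip rack, glass to the robot's side. Grip it across the 9 mm near its middle, from above.
- cassette_glass (a point): Middle of the outer face of the cassette's glass plate, 4.5 mm in -x and 38 mm up from the cassette's origin.
- drip_rack: Fixed white rack, 150 (x) x 124 mm (y), origin at the centre of its underside. Floor 8 mm above the bench, side walls 53 mm high; three grooves across it at x = -48, 0, +48 mm, 11.4 mm wide, ribs up to 41 mm at the slab's side edges only, so the middle 80 mm of a slab's faces is free. Cassette and filler plate stand in the two outer grooves, either way round.
- filler_plate: Plain grey plastic filler plate, 100 x 9 mm and 72 mm high, in the outer groove of the rack that the cassette does not occupy. Origin at the centre of its underside. To be left there.
- casting_stand: Fixed stand, white base 92 (x) x 205 (y: -130 to +75) x 12 mm. Origin on the bench under the slot's middle; x to its back, y left, z up; its front (-x) faces the robot within 0.3 rad. Two upright aluminium channels at y = +-50 mm, 80 mm high, take a slab lying along y; the middle is open to fingers. On the right (-y) a column carries the toggle clamp, arm pivot at y = -80, z = 112 mm.
- slot_mouth (a point): Middle of the slot between the channels at their top, 80 mm above the bench. Slot 11 mm wide in x (1 mm play each side of the cassette) and 102.5 mm long in y; the lips lap over the outer 6 mm of the slab's side edges; the top 12 mm of the channels flare outward about 4 mm.
- slot_floor (a point): Centre of the top of the rubber gasket strip between the channels, 16 mm above the bench, axes as the stand's. The cassette's origin comes here when it is fully home; its top edge is then 100 mm above the bench.
- handle_grip (a point): Point on the axis of the clamp's round grey handle (18 mm diameter, 57 mm long), 21 mm from its end: pinch here from above, across the stand's x. Starts at y = -180, z = 126 mm of the stand, handle pointing along -y, 10 deg above level. Closing, it runs in the y-z plane on an arc of radius 104 mm about y = -78, z = 109 mm, up and over; the handle turns 85 deg to upright.
- grip_locked (a point): Point fixed to the stand at x = 0, y = -69, z = 213 mm: where handle_grip is when the clamp is locked, handle against its stop. With a cassette in place the last 22 mm of the arc need a push that rises to about 3 N along the arc and ends at dead centre, about 4 mm before this point.
- clamp_arm (a joint): Angle of the clamp's holding arm, rad: 0 open (arm upright above its pivot, up to z = 180 mm), 1.71 locked (arm level over the slot). Starts open and stays open by itself; open, it leaves the slot free. Once over dead centre it stays locked.
- clamp_foot: Black rubber foot under the free end of the clamp arm, 17 mm diameter, sprung 5 N per mm; origin at the centre of its pressing face. Locked, it presses with about 17 N on the top edge of a cassette that is fully home, 25 mm right of the slot's middle.
- bottle_pink: Capped reagent bottle 48 x 48 x 104 mm standing to the right of the stand; origin at the centre of its underside. Not to be knocked.
- timer: Small flat countdown timer 70 x 66 x 18 mm lying in front of the stand; origin at the centre of its underside. Not to be knocked.
Mind the look-alikes: they are no part of the job. What is shaped like the cassette but green, orange or purple is not meant.

How it is judged:
By the outcome, as a careful person would: the job done as asked, in the order asked, and still so for the second after the job is handed in, with the robot touching nothing.
It also fails if it takes over 61 s, if anything falls off the work surface, if the arm or the gripper's body presses on something with over 40 N, if the wrist force passes 120 N, or if a joint passes its speed limit or range.

## Working session

There is one attempt and no reset: what is moved stays moved. The work goes in short steps, Python scripts to look and compute and a shell command to move; the robot and the scene stay as the last step left them, time stands still between calls to the robot, and variables do not carry over. Pictures are saved under pics/ and viewed, at most 13 in all, crops included, and the job is handed in when it is done.

```bash
ls; mkdir -p pics
cat > h.py <<'E'
import numpy as np, cv2, json
from cell import *
from scipy.spatial.transform import Rotation as R
def K(c):
    f=240/np.tan(np.radians(c['fov_y'])/2); return np.array([[f,0,c['cx']],[0,f,c['cy']],[0,0,1.]])
def ray(c,px):
    u=cv2.undistortPoints(np.array([[px]],float),K(c),np.array(c['dist'],float))[0,0]
    T=np.array(c['cam_to_world']); d=T[:3,:3]@np.array([u[0],-u[1],-1]); return T[:3,3],d
def onz(c,px,z):
    o,d=ray(c,px); return o+d*(z-o[2])/d[2]
def proj(c,P):
    T=np.linalg.inv(np.array(c['cam_to_world'])); p=(T[:3,:3]@np.atleast_2d(P).T).T+T[:3,3]
    p=p*[1,-1,-1]; return cv2.projectPoints(p,np.zeros(3),np.zeros(3),K(c),np.array(c['dist'],float))[0][:,0]
def tri(rs):
    A=np.zeros((3,3));b=np.zeros(3)
    for o,d in rs:
        d=d/np.linalg.norm(d);M=np.eye(3)-np.outer(d,d);A+=M;b+=M@o
    return np.linalg.solve(A,b)
def shot(n,f):
    im=capture(n); cv2.imwrite('pics/'+f,im[:,:,::-1]); return im
E
python3 - <<'E'
from h import *
print(observe())
for n in('scene','top'):
    c=calibration(n); print(n,c['fov_y'],np.round(c['cam_to_world'],3).tolist(),c['dist'])
    shot(n,n+'1.png')
    for q in('cassette','filler_plate','drip_rack','casting_stand','slot_mouth','slot_floor','handle_grip','grip_locked','bottle_pink','timer','cassette_glass','clamp_foot'):
        print(q,[(round(d['p'],2),round(d['centre'][1]*640,1),round(d['centre'][0]*480,1)) for d in spot_point(q,n)][:5])
E
```

```text
pics
{'clock': 0.0, 'joints': array([-1.54971729e+00,  1.04687623e-01,  9.64681816e-02,  1.56387432e+00,
       -1.81265212e-05,  1.35308867e+00]), 'joint_velocities': array([-9.38147883e-04,  6.77161873e-05,  8.37662093e-04, -1.75844536e-04,
       -8.03757390e-04, -6.34615427e-04]), 'joint_efforts': array([-3.51175195e-04, -5.56933987e+01,  5.03648221e+01,  1.68823160e-02,
       -3.53732466e-04,  2.14905832e-06]), 'tool_pos': array([ 0.14190672, -0.5826454 ,  0.23052855]), 'eef_rot': array([-3.14032193e+00, -2.62537463e-04,  2.38786533e-01]), 'contact_force': array([-0.54315415, -0.03531673,  0.57505484]), 'torque': array([-0.01514317,  0.00616355,  0.01603615]), 'grasp_force': 0.0, 'gripper_width': 0.08519564358755215}
scene 45.27939227861106 [[-0.837, 0.308, -0.452, -0.152], [-0.546, -0.501, 0.671, 0.949], [-0.019, 0.809, 0.588, 0.966], [0.0, 0.0, 0.0, 1.0]] [-0.15538003  0.          0.          0.          0.        ]
cassette [(0.94, 224.9, 334.9), (0.78, 293.8, 313.0), (0.65, 353.2, 321.2)]
filler_plate [(0.97, 261.6, 349.0), (0.64, 223.3, 334.3)]
drip_rack [(0.69, 242.8, 342
[... 577 characters left out ...]
85], [0.0, 0.0, 0.0, 1.0]] [-0.05421939  0.          0.          0.          0.        ]
cassette [(0.72, 197.4, 289.1), (0.67, 282.0, 290.8), (0.62, 264.6, 247.7), (0.53, 212.7, 219.2), (0.47, 305.5, 196.5)]
filler_plate [(0.72, 217.7, 249.8)]
drip_rack [(0.72, 213.8, 233.6)]
casting_stand [(0.59, 302.9, 195.8)]
slot_mouth [(0.77, 302.3, 186.8)]
slot_floor [(0.95, 302.3, 195.7), (0.52, 212.0, 232.7)]
handle_grip [(0.54, 362.9, 181.7)]
grip_locked [(0.68, 328.5, 176.2), (0.42, 218.3, 249.7)]
bottle_pink [(0.83, 417.2, 195.7)]
timer [(0.62, 329.1, 266.4), (0.51, 211.1, 217.1)]
cassette_glass [(0.77, 190.6, 291.0), (0.65, 280.5, 288.5), (0.61, 210.1, 215.6), (0.61, 262.5, 238.1)]
clamp_foot []
```

Run:
```python
import cv2,numpy as np
a=cv2.imread('pics/top1.png')[140:330,150:460]; b=cv2.imread('pics/scene1.png')[150:430,170:430]
cv2.imwrite('pics/topc.png',cv2.resize(a,None,fx=2.5,fy=2.5,interpolation=cv2.INTER_CUBIC))
cv2.imwrite('pics/scenec.png',cv2.resize(b,None,fx=2.1,fy=2.1,interpolation=cv2.INTER_CUBIC))
```

```text
(no output)
```

View pics/topc.png

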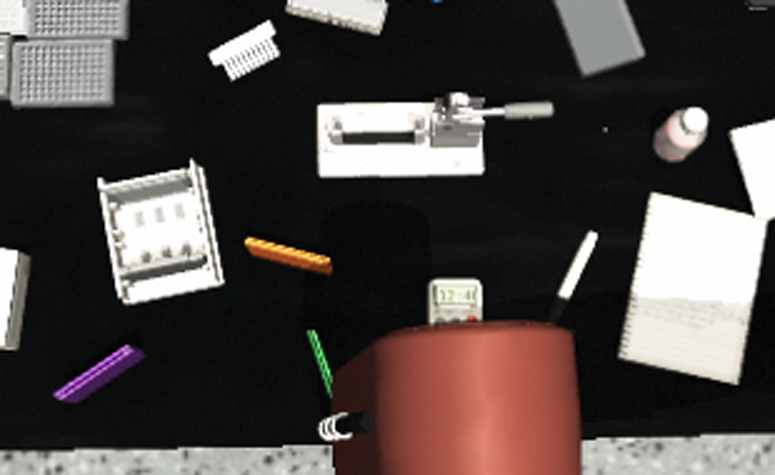

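View pics/scenec.png

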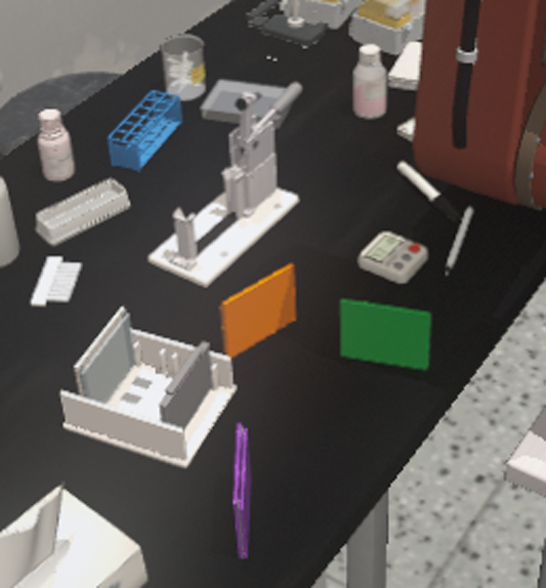

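The pale, taller slab is in the rack's far (+x) groove, at scene (222,325) and top (212,217). The grey filler is in the near groove, at scene (260,340) and top (217,249). The orange (scene 293,300), green (353,320) and purple (285,385) slabs lying outside the rack are look-alikes. The pale one in the rack fits the description.

Run:
```python
from h import *
ct,cs=calibration('top'),calibration('scene')
def p2(n,a,b): 
    P=tri([ray(ct,a),ray(cs,b)]); print(n,np.round(P,4),np.round(proj(ct,P)[0]-a,1),np.round(proj(cs,P)[0]-b,1)); return P
p2('cass',(212.7,219.2),(224.9,334.9)); p2('fill',(217.7,249.8),(261.6,349)); p2('rack',(213.8,233.6),(242.8,342.4))
p2('stand',(302.9,195.8),(271.8,269)); p2('slotfl',(302.3,195.7),(273.4,258.6)); p2('bottle',(417.2,195.7),(345.4,203.7)); p2('timer',(329.1,266.4),(356.6,278))
for q,z in (((362.9,181.7),.126),): print('grip',onz(ct,q,z))
# stand base corners from top, crop px
for q in((318,103),(485,175),(319,178)): print(np.round(onz(ct,(150+q[0]/2.5,140+q[1]/2.5),.012),4))
for q in((103,185),(193,165),(222,285),(125,302)): print('rack',np.round(onz(ct,(150+q[0]/2.5,140+q[1]/2.5),.053),4))
o=observe(); T=np.array(calibration('wrist')['cam_to_world']); Rt=R.from_euler('xyz',o['eef_rot']).as_matrix()
print('wrist cam in tool',np.round(Rt.T@(T[:3,3]-o['tool_pos']),4),np.round(Rt.T@T[:3,:3],3).tolist(),calibration('wrist')['fov_y'])
```

```text
cass [0.5527 0.3033 0.0107] [-0.1 -0.1] [0.2 0. ]
fill [0.4582 0.288  0.0047] [-0.1 -0.1] [0.1 0. ]
rack [0.5061 0.2986 0.0089] [0.3 0.5] [-0.7 -0.2]
stand [ 0.6295  0.0246 -0.0206] [-0.  -0.1] [0.1 0. ]
slotfl [0.6187 0.0268 0.0212] [-0.1 -0.1] [0.1 0. ]
bottle [ 0.6181 -0.338  -0.0072] [0.2 0.5] [-0.5 -0.1]
timer [ 0.4042 -0.0494 -0.0054] [-0.5 -1. ] [1.4 0.2]
grip [ 0.62833049 -0.1475437   0.126     ]
[0.6689 0.1038 0.012 ]
[ 0.5729 -0.1013  0.012 ]
[0.5731 0.1036 0.012 ]
rack [0.5602 0.3591 0.053 ]
rack [0.5825 0.2519 0.053 ]
rack [0.4369 0.2168 0.053 ]
rack [0.4192 0.3305 0.053 ]
wrist cam in tool [ 0.0734 -0.001  -0.1426] [[0.001, 0.957, 0.29], [1.0, -0.0, -0.001], [-0.001, 0.29, -0.957]] 70.11605178151346
```

```bash
cat >> h.py <<'E'
def rows(wps):
    """wps: (x,y,z,yaw) tool straight down -> shares from current pose"""
    o=observe(); R0=R.from_euler('xyz',o['eef_rot'])
    for x,y,z,w in wps:
        s=R0.inv().apply(np.array([x,y,z])-o['tool_pos'])/.25
        t=(R0.inv()*R.from_euler('xyz',[np.pi,0,w])).as_rotvec()/(2*np.pi)
        print(np.round(s,4),np.round(t,4))
E
python3 -m crank '[[[0.4,-0.25,-0.28,0,0,-0.05,-1],[0.97,-0.64,-0.28,0,0,-0.12,-1],[0.97,-0.64,-0.28,0,0,-0.12,-1],[0.97,-0.64,-0.28,0,0,-0.12,-1],[0.97,-0.64,-0.28,0,0,-0.12,-1],[0.97,-0.64,-0.28,0,0,-0.12,-1]]]'
python3 -c "
from h import *
rows([(.5,-.18,.29,1.3),(.58,-.06,.29,1.6)])"
```

```text
clock: 2.05
tool_pos: [0.3418, -0.3681, 0.3027]
eef_rot: [3.14, 0.001, 0.997]
contact_force: [-0.1, -0.2, -0.8]
gripper_width: 0.0851
grasp_force: 0.0
[0.9752 0.1232 0.0502] [ 0.0003  0.0001 -0.0482]
[1.552  0.1316 0.0499] [ 0.0003  0.0002 -0.0959]
```

```bash
python3 -m crank '[[[0.97,0.12,0.05,0,0,-0.09,-1],[0.97,0.12,0.05,0,0,-0.09,-1],[0.97,0.12,0.05,0,0,-0.09,-1],[0.97,0.12,0.05,0,0,-0.09,-1],[0.97,0.12,0.05,0,0,-0.09,-1],[0.97,0.12,0.05,0,0,-0.09,-1]]]'
python3 -c "
from h import *
rows([(.61,0.01,.30,1.57)])"
```

```text
clock: 2.8
tool_pos: [0.497, -0.1842, 0.2885]
eef_rot: [-3.141, 0.0, 1.558]
contact_force: [0.3, 0.4, 0.2]
gripper_width: 0.0857
grasp_force: 0.0
[ 0.7825  0.4419 -0.0465] [-0.0001  0.     -0.0019]
```

```bash
python3 -m crank '[[[0.78,0.44,-0.05,0,0,0,-1],[0.78,0.44,-0.05,0,0,0,-1],[0.78,0.44,-0.05,0,0,0,-1],[0.78,0.44,-0.05,0,0,0,-1],[0.78,0.44,-0.05,0,0,0,-1],[0.78,0.44,-0.05,0,0,0,-1]]]'
python3 - <<'E'
from h import *
c=calibration('wrist'); shot('wrist','w1.png'); np.save('w1cal.npy',c,allow_pickle=True)
for q,z in (('slot_mouth',.08),('slot_floor',.016),('casting_stand',0),('handle_grip',.126),('grip_locked',.213),('clamp_foot',.15)):
    for d in spot_point(q,'wrist')[:3]:
        px=(d['centre'][1]*640,d['centre'][0]*480); print(q,round(d['p'],2),np.round(px,1),np.round(onz(c,px,z),4))
rows([(.55,.20,.30,1.77),(.552,.306,.25,1.77)])
E
```

```text
clock: 3.55
tool_pos: [0.6095, 0.0083, 0.3012]
eef_rot: [-3.141, 0.001, 1.556]
contact_force: [0.3, 1.1, -0.4]
gripper_width: 0.0853
grasp_force: 0.0
slot_mouth 0.81 [333.2 183.4] [0.6243 0.0324 0.08  ]
slot_mouth 0.27 [175.2 245.6] [ 0.4461 -0.0347  0.08  ]
slot_floor 0.84 [332.2 177.6] [0.6256 0.0308 0.016 ]
casting_stand 0.64 [327.6 176.7] [0.6202 0.03   0.    ]
handle_grip 0.87 [335.1 356.4] [ 0.6243 -0.1492  0.126 ]
grip_locked 0.72 [339.  298.6] [ 0.6233 -0.0349  0.213 ]
clamp_foot 0.68 [339.1 281. ] [ 0.6269 -0.0488  0.15  ]
[ 0.7587 -0.2487  0.0055] [ 0.      0.     -0.0338]
[ 1.1828 -0.2464  0.2054] [ 0.      0.     -0.0338]
```

View pics/w1.png

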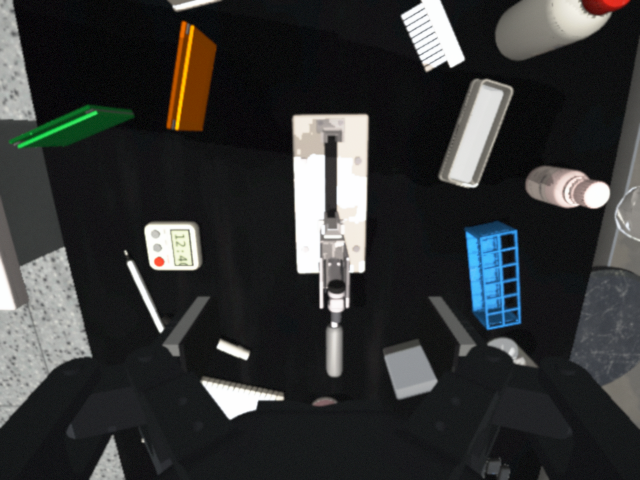

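The stand is centred at (332,190), with the slot strip at column 331. The handle at (335,350) points straight back, so stand yaw is about 0. Its origin is about (0.6245, 0.0315). Next is the rack.

```bash
python3 -m crank '[[[0.9,-0.25,0.05,0,0,-0.034,-1],[0.9,-0.25,0.05,0,0,-0.034,-1],[0.9,-0.25,0.05,0,0,-0.034,-1],[0.9,-0.25,0.05,0,0,-0.034,-1],[0.9,-0.25,0.05,0,0,-0.034,-1],[0.9,-0.25,0.05,0,0,-0.034,-1]]]'
python3 - <<'E'
from h import *
c=calibration('wrist'); im=shot('wrist','w2.png')
for q,z in (('cassette',.008),('cassette_glass',.046),('filler_plate',.008),('drip_rack',0)):
    for d in spot_point(q,'wrist')[:3]:
        px=(d['centre'][1]*640,d['centre'][0]*480); print(q,round(d['p'],2),np.round(px,1),np.round(onz(c,px,z),4))
for q in('cassette','filler_plate'):
    for d in masks_of(q,'wrist')[:3]: print(q,d['p'],np.round(np.array(d['bbox'])*[640,480,640,480]))
np.save('w2cal.npy',c,allow_pickle=True)
E
```

```text
clock: 4.65
tool_pos: [0.5502, 0.2356, 0.2888]
eef_rot: [3.142, 0.0, 1.772]
contact_force: [-0.8, -0.8, 0.1]
gripper_width: 0.0852
grasp_force: 0.0
cassette 0.78 [247.8 255.8] [0.4737 0.1396 0.008 ]
cassette 0.76 [141.6 260.4] [0.3349 0.1042 0.008 ]
cassette 0.7 [163.8  53.5] [0.3448 0.3608 0.008 ]
cassette_glass 0.88 [141.7  46.8] [0.3386 0.3584 0.046 ]
cassette_glass 0.68 [331.6 143. ] [0.55   0.3025 0.046 ]
cassette_glass 0.67 [245.5 265.5] [0.4782 0.1418 0.046 ]
filler_plate 0.77 [250.7 139.2] [0.4559 0.2869 0.008 ]
drip_rack 0.77 [296.7 138. ] [0.5091 0.299  0.    ]
drip_rack 0.47 [337.9 342.1] [0.6201 0.0301 0.    ]
cassette 0.93 [331.  89.  17. 105.]
cassette 0.81 [217. 221.  48.  90.]
cassette 0.73 [104.   0.  74.  95.]
filler_plate 0.78 [233.  89.  29.  98.]
filler_plate 0.36 [202. 357.  13.  31.]
```

View pics/w2.png

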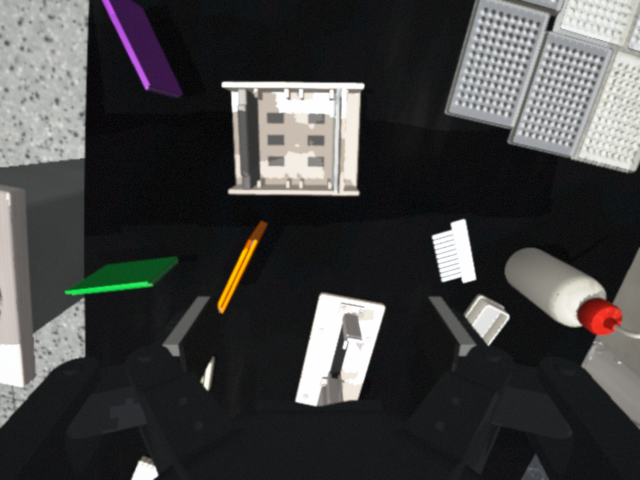

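```bash
python3 -c "
from h import *
rows([(.551,.304,.19,1.77)])"
```

```text
[0.2693 0.0571 0.395 ] [-0.      0.      0.0001]
```

```bash
python3 -m crank '[[[0.27,0.057,0.395,0,0,0,-0.2],[0.27,0.057,0.395,0,0,0,-0.2],[0.27,0.057,0.395,0,0,0,-0.2],[0.27,0.057,0.395,0,0,0,-0.2]]]'
python3 - <<'E'
from h import *
c=calibration('wrist'); im=shot('wrist','w3.png'); np.save('w3cal.npy',c,allow_pickle=True)
for q,z in (('cassette',.008),('cassette_glass',.046),('filler_plate',.008),('drip_rack',0)):
    for d in spot_point(q,'wrist')[:2]:
        px=(d['centre'][1]*640,d['centre'][0]*480); print(q,round(d['p'],2),np.round(px,1),np.round(onz(c,px,z),4))
d=masks_of('cassette','wrist')[0]; m=d['region'].astype(np.uint8); print(d['p'],np.round(np.array(d['bbox'])*[640,480,640,480]))
r=cv2.minAreaRect(np.argwhere(m)[:,::-1].astype(np.float32)); print(r)
x,y,w,h=np.array(d['bbox'])*[640,480,640,480]; 
cr=im[max(0,int(y)-60):int(y+h)+60,max(0,int(x)-180):int(x+w)+100]; print('off',max(0,int(x)-180),max(0,int(y)-60),cr.shape)
s=min(800/cr.shape[1],600/cr.shape[0]); print(s)
cv2.imwrite('pics/w3c.png',cv2.resize(cr,None,fx=s,fy=s,interpolation=cv2.INTER_CUBIC)[:,:,::-1])
E
```

```text
clock: 5.5
tool_pos: [0.551, 0.3045, 0.191]
eef_rot: [3.141, 0.0, 1.772]
contact_force: [0.7, -0.3, 0.4]
gripper_width: 0.0509
grasp_force: 0.0
cassette 0.91 [325.3 215.3] [0.557  0.3045 0.008 ]
cassette 0.9 [ 97.2 346.1] [0.3363 0.1057 0.008 ]
cassette_glass 0.88 [320.5 221.7] [0.5515 0.3066 0.046 ]
cassette_glass 0.77 [ 73.2 372.9] [0.3342 0.0987 0.046 ]
filler_plate 0.81 [223.1 212.6] [0.4587 0.2872 0.008 ]
drip_rack 0.72 [273.9 211. ] [0.5064 0.2967 0.    ]
0.92 [  0. 340. 138.  62.]
((66.26789855957031, 370.2900695800781), (44.94727325439453, 144.6693878173828), 51.911224365234375)
off 0 280 (182, 237, 3)
3.2967032967032965
```

View pics/w3c.png

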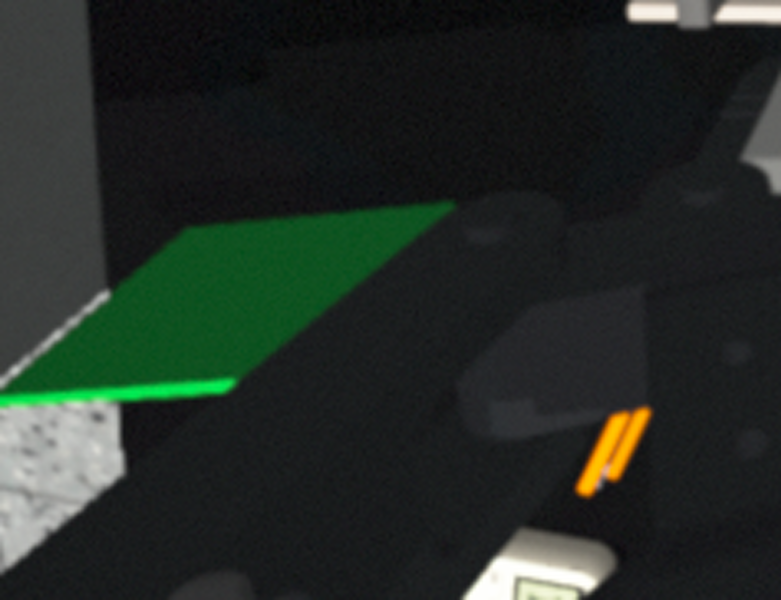

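That crop landed on the green look-alike, so I'm cropping the right one.

Run:
```python
import cv2
cr=cv2.imread('pics/w3.png')[100:310,190:390]; cv2.imwrite('pics/w3d.png',cv2.resize(cr,None,fx=2.8,fy=2.8,interpolation=cv2.INTER_CUBIC))
```

```text
(no output)
```

View pics/w3d.png

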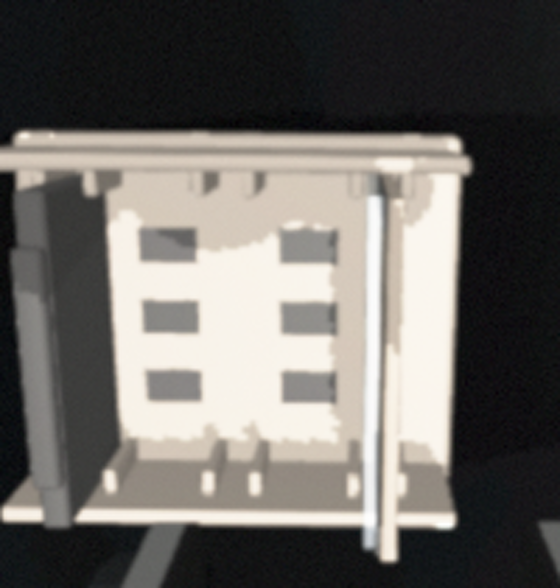

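The slab in the right-hand groove has a white back plate (px 329–330, rows 160–300) with glass on the robot's side (px 323). That is the cassette; the grey filler at px ~205 stays in the rack.

Run:
```python
from h import *
c=np.load('w3cal.npy',allow_pickle=True).item()
f=lambda a,z:onz(c,(190+a[0]/2.8,100+a[1]/2.8),z)
A=f((391,172),.092);B=f((388.5,560),.092); print(A,B,np.linalg.norm(A-B)); d=A-B; yaw=np.arctan2(-d[0],d[1]); print('yaw',yaw)
C=(A+B)/2; C=C-.0025*np.array([np.cos(yaw),np.sin(yaw),0]); print('centre',C)
rows([(C[0],C[1],.058,np.pi/2+yaw)])
```

```text
[0.54648116 0.36138572 0.092     ] [0.56802406 0.2574549  0.092     ] 0.10614006101356303
yaw 0.20438669005986612
centre [0.55480465 0.30891289 0.092     ]
[0.0146 0.0162 0.5331] [ 0.0003 -0.     -0.0007]
```

```bash
python3 -m crank '[[[0.003,0.017,0.25,0,0,0,-0.2],[0.003,0.017,0.42,0,0,0,-0.2],[0.003,0.017,0.53,0,0,0,-0.2],[0.003,0.017,0.53,0,0,0,-0.2],[0.003,0.017,0.53,0,0,0,-0.2],[0.003,0.017,0.53,0,0,0,0.4],[0.003,0.017,0.53,0,0,0,1],[0.003,0.017,0.53,0,0,0,1],[0.003,0.017,0.53,0,0,0,1],[0.003,0.017,0.53,0,0,0,1]]]' 40
```

```text
clock: 7.05
tool_pos: [0.5553, 0.3067, 0.0586]
eef_rot: [3.14, -0.0, 1.772]
contact_force: [1.4, 0.4, 5.7]
gripper_width: 0.0082
grasp_force: 40.1
```

```bash
python3 -m crank '[[[0,0,-0.08,0,0,0,1],[0,0,-0.2,0,0,0,1],[0,0,-0.4,0,0,0,1],[0,0,-0.6,0,0,0,1],[0,0,-0.68,0,0,0,1],[0,0,-0.68,0,0,0,1],[0,0,-0.68,0,0,0,1]]]'
python3 - <<'E'
from h import *
c=calibration('wrist'); im=shot('wrist','w4.png'); np.save('w4cal.npy',c,allow_pickle=True)
for q in('cassette','cassette_glass'):
    for d in spot_point(q,'wrist')[:3]: print(q,round(d['p'],2),round(d['centre'][1]*640,1),round(d['centre'][0]*480,1))
cr=im[100:480,170:490]; cv2.imwrite('pics/w4c.png',cv2.resize(cr,None,fx=1.55,fy=1.55,interpolation=cv2.INTER_CUBIC)[:,:,::-1])
rows([(.6,.2,.235,1.57),(.6245,.0315,.235,1.57)])
E
```

```text
clock: 7.92
tool_pos: [0.5539, 0.3063, 0.2257]
eef_rot: [-3.139, 0.0, 1.772]
contact_force: [0.1, 0.2, -2.9]
gripper_width: 0.0085
grasp_force: 40.5
cassette 0.92 114.4 331.0
cassette 0.79 320.6 264.7
cassette 0.76 226.1 326.1
cassette_glass 0.95 310.0 290.1
cassette_glass 0.67 99.1 110.8
[-0.4533  0.0959 -0.0371] [-0.0004  0.0001  0.0321]
[-1.1333  0.0572 -0.0368] [-0.0004  0.0001  0.0321]
```

View pics/w4c.png

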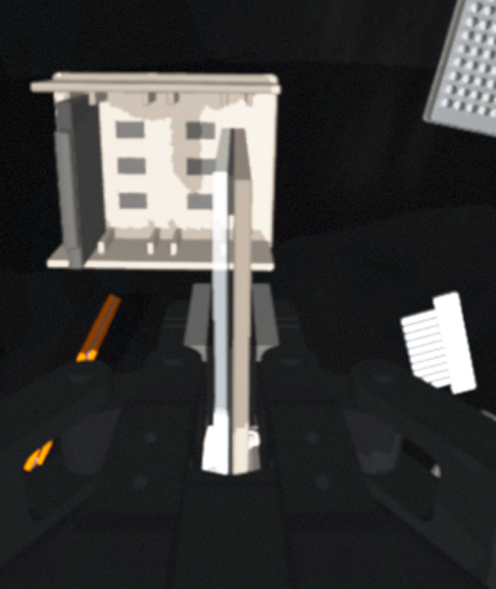

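The cassette is held upright. Its +y top corner is at px (326,216) and the bottom corner at (320,183). The filler is still in the rack.

Run:
```python
from h import *
c=np.load('w4cal.npy',allow_pickle=True).item(); o=observe()
R0=R.from_euler('xyz',o['eef_rot'])
g=lambda a,dz:R0.inv().apply(onz(c,(170+a[0]/1.55,100+a[1]/1.55),o['tool_pos'][2]-dz)-o['tool_pos'])
for n,a,dz in (('topL',(233,180),-.0334),('topR',(250,180),-.0334),('botR?',(245,128),.0506),('glassTopL',(213,174),-.0254),('glassTopR',(228,174),-.0254),('bot mid',(233,128),.0506)): print(n,np.round(g(a,dz)*1000,1))
```

```text
topL [ 49.    0.  -33.4]
topR [ 49.    3.6 -33.4]
botR? [48.6  4.7 50.6]
glassTopL [ 48.5  -4.4 -25.4]
glassTopR [ 48.5  -1.1 -25.4]
bot mid [48.6  0.4 50.6]
```

Run:
```python
from h import *
c=np.load('w1cal.npy',allow_pickle=True).item()
g=cv2.cvtColor(cv2.imread('pics/w1.png'),cv2.COLOR_BGR2GRAY).astype(float)
def cross(v,i0,thr=70):  # walk
    idx=np.where((v[:-1]<thr)!=(v[1:]<thr))[0]; return idx+(thr-v[idx])/(v[idx+1]-v[idx])+i0
L=[];Rr=[];T=[]
for r in range(122,266,2):
    l=cross(g[r,280:310],280); q=cross(g[r,355:380],355)
    if len(l): L.append(onz(c,(l[0]+0.,r),.012))
    if len(q): Rr.append(onz(c,(q[-1],r),.012))
for k in range(298,364,3):
    t=cross(g[105:125,k],105)
    if len(t): T.append(onz(c,(k,t[0]),.012))
L,Rr,T=map(np.array,(L,Rr,T))
for n,E,i in(('L',L,1),('R',Rr,1),('T',T,0)):
    p=np.polyfit(E[:,i],E[:,1-i],1); res=E[:,1-i]-np.polyval(p,E[:,i]); k=abs(res-np.median(res))<.0015
    p=np.polyfit(E[k,i],E[k,1-i],1); print(n,len(E),k.sum(),'slope',p[0],'at',np.polyval(p,[.03 if i==1 else .62]),res[k].std())
# gasket/dark slot strip: min-gray centroid columns by row
for r in(145,160,175,190,205):
    v=g[r,315:350]; e=cross(v,315,90); print(r,np.round(e,1),[np.round(onz(c,(x,r),.016),4)[:2].tolist() for x in e][:4])
o,d=ray(c,(331,190)); print('cam',o)
```

```text
L 72 72 slope 0.007236783898915347 at [0.57630318] 0.00023675118303594713
R 72 72 slope -0.0012527324216611588 at [0.67005053] 0.00020378240246353042
T 22 22 slope -0.004394739878681735 at [0.1068015] 6.425350504497647e-05
145 [324.3 336. ] [[0.6161, 0.0702], [0.6302, 0.07]]
160 [325.4 335.5] [[0.6173, 0.0523], [0.6297, 0.0521]]
175 [325.4 335.5] [[0.6172, 0.0341], [0.6297, 0.0339]]
190 [325.5 335.3] [[0.6171, 0.0154], [0.6295, 0.0152]]
205 [325.6 335.5] [[0.6171, -0.0037], [0.6297, -0.0039]]
cam [0.60999742 0.08300335 0.44367251]
```

```bash
python3 -m crank '[[[-0.25,0.06,-0.04,0,0,0.01,1],[-0.5,0.08,-0.04,0,0,0.032,1],[-0.75,0.08,-0.04,0,0,0.032,1],[-0.9,0.08,-0.04,0,0,0.032,1],[-0.9,0.08,-0.04,0,0,0.032,1],[-0.9,0.08,-0.04,0,0,0.032,1],[-0.9,0.08,-0.04,0,0,0.032,1]]]'
python3 - <<'E'
from h import *
rows([(.6235,.0323,.235,1.567),(.6235,.0323,.160,1.567)])
E
```

```text
clock: 8.95
tool_pos: [0.6188, 0.0912, 0.2373]
eef_rot: [-3.141, -0.0, 1.572]
contact_force: [-0.1, 0.1, -2.0]
gripper_width: 0.0084
grasp_force: 40.3
[-0.2356  0.0186  0.009 ] [-0.0001 -0.      0.0008]
[-0.2356  0.0188  0.309 ] [-0.0001 -0.      0.0008]
```

```bash
python3 -m crank '[[[-0.15,0.019,0.05,0,0,0.001,1],[-0.236,0.019,0.1,0,0,0.001,1],[-0.236,0.019,0.22,0,0,0.001,1],[-0.236,0.019,0.31,0,0,0.001,1],[-0.236,0.019,0.31,0,0,0.001,1],[-0.236,0.019,0.31,0,0,0.001,1],[-0.236,0.019,0.31,0,0,0.001,1]]]'
python3 - <<'E'
from h import *
c=calibration('wrist'); im=shot('wrist','w5.png'); np.save('w5cal.npy',c,allow_pickle=True); o=observe(); np.save('w5o.npy',o,allow_pickle=True)
for q in('slot_mouth','slot_floor','cassette','casting_stand'):
    for d in spot_point(q,'wrist')[:2]:
        px=(d['centre'][1]*640,d['centre'][0]*480); print(q,round(d['p'],2),np.round(px,1),np.round(onz(c,px,{'slot_mouth':.08,'slot_floor':.016,'casting_stand':0}.get(q,.109)),4))
print(o['tool_pos'],o['eef_rot'])
# predicted pixels of slot end and cassette bottom corner
print(np.round(proj(c,[[.6235,.031+.051,.08],[.618,.082,.08],[.629,.082,.08],[.6235,.081,.109],[.6735-.004,.106,.012],[.5775,.106,.012]]),1))
cr=im[90:340,220:430]; cv2.imwrite('pics/w5c.png',cv2.resize(cr,None,fx=2.4,fy=2.4,interpolation=cv2.INTER_CUBIC)[:,:,::-1])
E
```

```text
clock: 9.82
tool_pos: [0.6245, 0.0311, 0.1615]
eef_rot: [3.14, 0.0, 1.565]
contact_force: [0.5, -0.7, -1.5]
gripper_width: 0.0079
grasp_force: 40.3
slot_mouth 0.89 [317.5 250.1] [0.6231 0.0288 0.08  ]
slot_floor 0.86 [318.  224.4] [0.6234 0.0303 0.016 ]
cassette 0.67 [136.9  97. ] [0.5266 0.1262 0.109 ]
cassette 0.65 [319.1 265.8] [0.6241 0.0286 0.109 ]
casting_stand 0.59 [317.6 218.4] [ 0.623   0.0318 -0.    ]
[0.62449855 0.03103674 0.16130074] [3.13975784e+00 3.41745706e-04 1.56473645e+00]
[[317.7 172.3]
 [309.2 172.3]
 [326.1 172.2]
 [317.6 179.5]
 [373.7 133.6]
 [261.6 134.2]]
```

View pics/w5c.png

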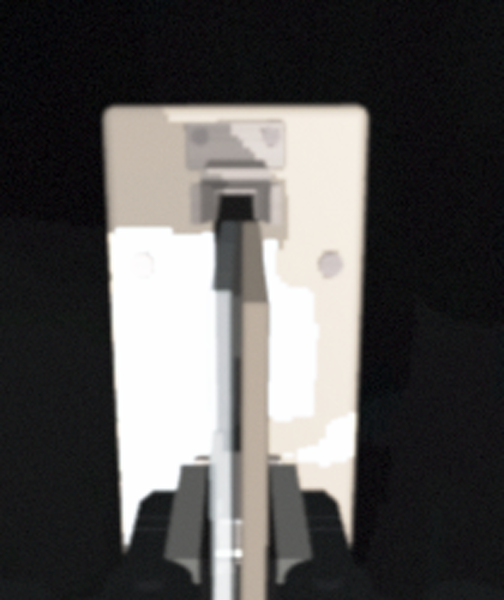

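The cassette's lower corner (px 320,182) lines up with the slot in x (px 319). It sits about 1.5 mm right of centre in y, so I'll correct that and lower through the flare.

```bash
python3 -m crank '[[[0.006,-0.001,0.05,0,0,0,1],[0.006,-0.001,0.1,0,0,0,1],[0.006,-0.001,0.13,0,0,0,1],[0.006,-0.001,0.16,0,0,0,1],[0.006,-0.001,0.19,0,0,0,1],[0.006,-0.001,0.19,0,0,0,1]]]'
```

```text
clock: 10.82
tool_pos: [0.6232, 0.0325, 0.1118]
eef_rot: [-3.141, -0.0, 1.565]
contact_force: [0.1, 0.4, -2.1]
gripper_width: 0.0081
grasp_force: 40.3
```

```bash
python3 -m crank '[[[0,0,0.04,0,0,0,1],[0,0,0.08,0,0,0,1],[0,0,0.11,0,0,0,1],[0,0,0.14,0,0,0,1],[0,0,0.15,0,0,0,1],[0,0,0.15,0,0,0,1]]]'
```

```text
clock: 11.58
tool_pos: [0.6236, 0.0325, 0.0749]
eef_rot: [-3.141, 0.0, 1.565]
contact_force: [-1.4, -0.1, -3.1]
gripper_width: 0.008
grasp_force: 40.3
```

```bash
python3 -m crank '[[[0,0,0.012,0,0,0,1],[0,0,0.022,0,0,0,1],[0,0,0.03,0,0,0,1],[0,0,0.03,0,0,0,1]]]'; python3 -m crank '[[[0,0,0.004,0,0,0,1],[0,0,0.004,0,0,0,1]]]'
```

```text
clock: 12.08
tool_pos: [0.6235, 0.0325, 0.0673]
eef_rot: [-3.141, 0.0, 1.565]
contact_force: [0.5, -0.2, -1.8]
gripper_width: 0.0083
grasp_force: 40.4
clock: 12.32
tool_pos: [0.6237, 0.0325, 0.0666]
eef_rot: [3.141, 0.0, 1.565]
contact_force: [0.3, 0.2, -1.0]
gripper_width: 0.0084
grasp_force: 40.5
```

```bash
python3 -m crank '[[[0,0,0.004,0,0,0,1],[0,0,0.004,0,0,0,1]]]'; python3 -m crank '[[[0,0,0.004,0,0,0,1],[0,0,0.004,0,0,0,1]]]'
```

```text
clock: 12.58
tool_pos: [0.6239, 0.0325, 0.0666]
eef_rot: [3.141, 0.0, 1.565]
contact_force: [-3.1, -0.3, 6.0]
gripper_width: 0.0085
grasp_force: 42.5
clock: 12.82
tool_pos: [0.624, 0.0325, 0.0666]
eef_rot: [3.14, 0.001, 1.565]
contact_force: [-6.0, 0.7, 12.6]
gripper_width: 0.0081
grasp_force: 44.6
```

Contact came at z 0.0666, exactly the home height, so the cassette is seated. Releasing and rising.

```bash
python3 -m crank '[[[0,0,-0.006,0,0,0,0.9],[0,0,-0.006,0,0,0,0.7],[0,0,-0.006,0,0,0,0.4],[0,0,-0.006,0,0,0,0.2],[0,0,-0.006,0,0,0,0.2],[0,0,-0.2,0,0,0,0.2],[0,0,-0.45,0,0,0,0.2],[0,0,-0.7,0,0,0,0.2],[0,0,-0.9,0,0,0,0.2],[0,0,-0.9,0,0,0,0.2],[0,0,-0.9,0,0,0,0.2]]]'
python3 - <<'E'
from h import *
c=calibration('wrist'); im=shot('wrist','w6.png')
for q,z in(('cassette',.016),('slot_floor',.016),('handle_grip',.126),('grip_locked',.213)):
    for d in spot_point(q,'wrist')[:2]:
        px=(d['centre'][1]*640,d['centre'][0]*480); print(q,round(d['p'],2),np.round(px,1),np.round(onz(c,px,z),4))
S=np.array([.6238,.0312,0]); W=S+np.array([[0,-.05,.1],[0,.05,.1],[0,-.18,.126]]); print(np.round(proj(c,W),1))
s=capture('scene'); cs=calibration('scene'); print(np.round(proj(cs,W),1))
a=cv2.resize(im[100:400,220:420],None,fx=1.9,fy=1.9,interpolation=2); b=cv2.resize(s[170:290,230:330],None,fx=4,fy=4.75,interpolation=2)
cv2.imwrite('pics/c6.png',np.hstack([a,b])[:,:,::-1])
rows([(.6238,-.149,.30,1.567)])
E
```

```text
clock: 14.2
tool_pos: [0.6236, 0.0325, 0.2887]
eef_rot: [-3.141, 0.0, 1.565]
contact_force: [-0.0, 0.4, -0.8]
gripper_width: 0.0341
grasp_force: 0.0
cassette 0.93 [318.  199.4] [0.6216 0.0303 0.016 ]
cassette 0.86 [194.1 108.8] [0.4798 0.1368 0.016 ]
slot_floor 0.69 [319.9 200.1] [0.6239 0.0293 0.016 ]
handle_grip 0.6 [322.2 383.5] [ 0.6254 -0.1501  0.126 ]
grip_locked 0.83 [321.3 340.2] [ 0.6243 -0.038   0.213 ]
grip_locked 0.65 [317.7 316.5] [ 0.6218 -0.0183  0.213 ]
[[320.1 261.2]
 [319.7 162.6]
 [320.7 382.5]]
[[280.4 225.3]
 [256.8 244.8]
 [307.8 194.4]]
[-0.7263  0.0068 -0.0463] [-0.0003 -0.     -0.0004]
```

View pics/c6.png

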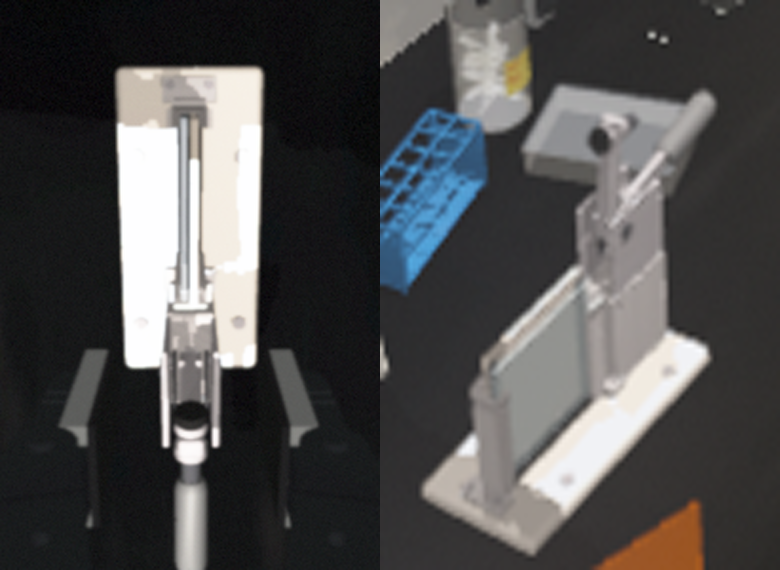

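The cassette is in both channels with its glass to the front. The clamp is open, with the handle at wrist px (321,383), i.e. world (0.624, -0.149, 0.126). Going to the handle.

```bash
python3 -m crank '[[[-0.25,0.004,0,0,0,0,0.2],[-0.5,0.004,0,0,0,0,0.2],[-0.725,0.004,0,0,0,0,0.2],[-0.725,0.004,0.2,0,0,0,0.2],[-0.725,0.004,0.4,0,0,0,0.2],[-0.725,0.004,0.4,0,0,0,0.2],[-0.725,0.004,0.4,0,0,0,0.2]]]'
python3 - <<'E'
from h import *
c=calibration('wrist'); im=shot('wrist','w7.png')
for d in spot_point('handle_grip','wrist')[:2]:
        px=(d['centre'][1]*640,d['centre'][0]*480); print(round(d['p'],2),np.round(px,1),np.round(onz(c,px,.126),4))
for d in masks_of('handle_grip','wrist')[:2]: print(d['p'],np.round(np.array(d['bbox'])*[640,480,640,480]))
print(np.round(proj(c,[[.6238,-.1488,.126],[.6148,-.1488,.126],[.6328,-.1488,.126]]),1))
rows([(.624,-.1488,.107,1.567)])
E
```

```text
clock: 15.38
tool_pos: [0.6241, -0.1488, 0.1918]
eef_rot: [3.14, 0.001, 1.565]
contact_force: [0.1, -0.6, 1.1]
gripper_width: 0.0341
grasp_force: 0.0
0.79 [304. 153.  29. 134.]
0.46 [263.   0. 105. 288.]
[[319.3 254.4]
 [305.3 254.5]
 [333.2 254.4]]
[ 0.002  -0.0046  0.3423] [ 0.0006  0.0003 -0.0003]
```

```bash
python3 -m crank '[[[0,0,0.15,0,0,0,0.2],[0,0,0.28,0,0,0,0.2],[0,0,0.34,0,0,0,0.2],[0,0,0.34,0,0,0,0.2],[0,0,0.34,0,0,0,0.2],[0,0,0.34,0,0,0,0.6],[0,0,0.34,0,0,0,1],[0,0,0.34,0,0,0,1],[0,0,0.34,0,0,0,1]]]' 25
python3 - <<'E'
import numpy as np
a0=np.arctan2(17,-102); a1=np.arctan2(104,9)
for a in np.linspace(a0,a1,16)[1:]:
    y,z=-78+104*np.cos(a),109+104*np.sin(a); print(round((y+180)/250,3),round(-(z-126)/250,3))
E
```

```text
clock: 16.65
tool_pos: [0.6239, -0.1494, 0.1055]
eef_rot: [3.14, 0.001, 1.564]
contact_force: [-1.1, -3.1, 5.9]
gripper_width: 0.0173
grasp_force: 24.5
0.006 -0.041
0.019 -0.08
0.036 -0.118
0.056 -0.154
0.08 -0.188
0.107 -0.219
0.137 -0.248
0.17 -0.273
0.205 -0.295
0.242 -0.313
0.28 -0.328
0.32 -0.339
0.361 -0.345
0.403 -0.348
0.444 -0.346
```

```bash
python3 -m crank '[[[0.006,0,-0.041,0,0,0,1],[0.019,0,-0.08,0,0,0,1],[0.036,0,-0.118,0,0,0,1],[0.056,0,-0.154,0,0,0,1],[0.08,0,-0.188,0,0,0,1],[0.107,0,-0.219,0,0,0,1],[0.107,0,-0.219,0,0,0,1]]]'; python3 -c "
from h import *
o=observe();print(o['torque'])"
```

```text
clock: 17.52
tool_pos: [0.6238, -0.1213, 0.1599]
eef_rot: [3.141, 0.0, 1.565]
contact_force: [0.9, -3.3, 1.1]
gripper_width: 0.0174
grasp_force: 27.5
[-0.69325605 -0.01275787  0.06183405]
```

```bash
python3 -m crank '[[[0.03,0,-0.029,0,0,0,1],[0.063,0,-0.054,0,0,0,1],[0.098,0,-0.076,0,0,0,1],[0.135,0,-0.094,0,0,0,1],[0.173,0,-0.109,0,0,0,1],[0.213,0,-0.12,0,0,0,1],[0.213,0,-0.12,0,0,0,1]]]'
```

```text
clock: 18.4
tool_pos: [0.6239, -0.0677, 0.1894]
eef_rot: [-3.141, -0.0, 1.566]
contact_force: [0.2, -1.9, -0.4]
gripper_width: 0.0172
grasp_force: 31.9
```

Run:
```python
from h import *
o=observe();print(o['torque'])
capture('scene'); cs=calibration('scene')
S=np.array([.6238,.0312,0])
for q in('handle_grip','clamp_foot'): print(q,[(round(d['p'],2),round(d['centre'][1]*640,1),round(d['centre'][0]*480,1)) for d in spot_point(q,'scene')][:2])
print(proj(cs,[S+[0,-.069,.213],S+[0,-.025,.1],o['tool_pos']+[0,0,.019]]))
```

```text
[-0.3912499   0.0219644   0.00739546]
handle_grip [(0.54, 272.9, 260.8), (0.43, 292.3, 184.0)]
clamp_foot [(0.48, 343.4, 202.4)]
[[282.18312503 185.15813644]
 [274.67601989 230.01969901]
 [289.10425103 181.52147825]]
```

```bash
python3 -m crank '[[[0.041,0,-0.006,0,0,0,1],[0.062,0,-0.008,0,0,0,1],[0.083,0,-0.009,0,0,0,1],[0.104,0,-0.008,0,0,0,1],[0.124,0,-0.007,0,0,0,1],[0.124,0,-0.007,0,0,0,1]]]'
```

```text
clock: 19.3
tool_pos: [0.6242, -0.0378, 0.1918]
eef_rot: [3.141, 0.001, 1.565]
contact_force: [-2.7, -4.2, 4.5]
gripper_width: 0.0172
grasp_force: 33.4
```

```bash
python3 -m crank '[[[0.012,0,0.001,0,0,0,1],[0.024,0,0.002,0,0,0,1],[0.024,0,0.002,0,0,0,1]]]'
```

```text
clock: 19.68
tool_pos: [0.6243, -0.0321, 0.1911]
eef_rot: [3.141, 0.002, 1.564]
contact_force: [-2.2, -5.8, 3.5]
gripper_width: 0.0172
grasp_force: 33.5
```

Run:
```python
from h import *
s=capture('scene'); cv2.imwrite('pics/s8.png',cv2.resize(s[150:280,220:350],None,fx=4.6,fy=4.6,interpolation=2)[:,:,::-1])
```

```text
(no output)
```

View pics/s8.png

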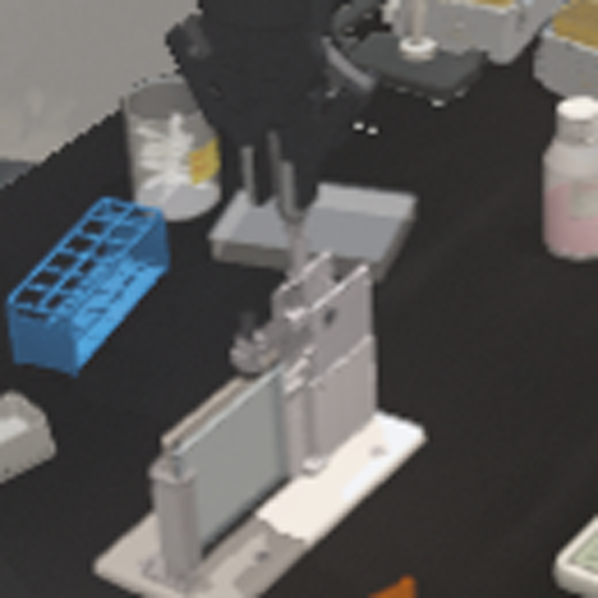

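The arm is level over the slot with its foot at the cassette's top edge (crop 250,345), and the handle is upright. One more small push will confirm it is against the stop.

```bash
python3 -m crank '[[[0.01,0,0.001,0,0,0,1],[0.02,0,0.002,0,0,0,1],[0.02,0,0.002,0,0,0,1]]]'
```

```text
clock: 20.1
tool_pos: [0.6243, -0.0288, 0.1903]
eef_rot: [-3.142, 0.004, 1.563]
contact_force: [-1.4, -14.1, 1.9]
gripper_width: 0.0173
grasp_force: 33.2
```

Force rose to 14 N, so it is on the stop. Easing off, opening and rising.

```bash
python3 -m crank '[[[-0.02,0,-0.002,0,0,0,1],[-0.02,0,-0.002,0,0,0,0.6],[-0.02,0,-0.002,0,0,0,0.2],[-0.02,0,-0.002,0,0,0,0.2],[-0.02,0,-0.002,0,0,0,0.2],[-0.02,0,-0.1,0,0,0,0.2],[-0.02,0,-0.25,0,0,0,0.2],[-0.02,0,-0.45,0,0,0,0.2],[-0.02,0,-0.45,0,0,0,0.2],[-0.02,0,-0.45,0,0,0,0.2]]]'
python3 - <<'E'
from h import *
c=calibration('wrist'); im=shot('wrist','w9.png'); s=capture('scene'); S=np.array([.6238,.0312,0])
W=[S+[0,-.069,.213],S+[0,-.025,.1]]; print(proj(c,W),proj(calibration('scene'),W))
for n in('wrist','scene'):
  for q in('handle_grip','clamp_foot'): print(n,q,[(round(d['p'],2),round(d['centre'][1]*640,1),round(d['centre'][0]*480,1)) for d in spot_point(q,n)][:2])
a=cv2.resize(im[100:400,220:420],None,fx=1.9,fy=1.9,interpolation=2); b=cv2.resize(s[170:290,230:330],None,fx=4,fy=4.75,interpolation=2)
cv2.imwrite('pics/c9.png',np.hstack([a,b])[:,:,::-1])
E
```

```text
clock: 21.35
tool_pos: [0.6243, -0.0317, 0.302]
eef_rot: [-3.141, -0.0, 1.565]
contact_force: [-0.4, -0.4, -0.6]
gripper_width: 0.0346
grasp_force: 0.0
[[319.13877565 251.69894195]
 [318.88508309 172.59207525]] [[282.18312503 185.15813644]
 [274.67601989 230.01969901]]
wrist handle_grip [(0.97, 319.0, 257.8)]
wrist clamp_foot []
scene handle_grip [(0.55, 280.3, 186.5)]
scene clamp_foot []
```

View pics/c9.png

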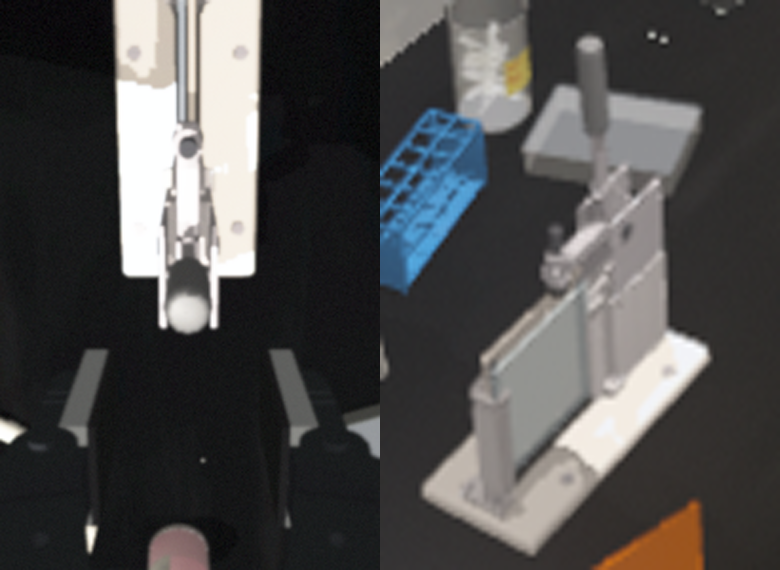

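The handle stands upright at the locked point (scene px 280,186, predicted 282,185). The foot is on the cassette's top edge and the gripper is clear of everything. Handing in.

```bash
python3 -c "
from cell import *
print(finish_job())"
```

```text
the job is handed in; nothing more can be done
None
```

The job is handed in at about 21 s: the cassette is home on the gasket with its glass to the front, the toggle clamp is locked on its top edge, the filler plate is still in the rack, and the arm stayed clear of the bottle and timer.

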